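# Push the cream tub home into the corner stop

### The job

Push the big white lidded cream tub along the table into the corner of the low steel stop, until it stands upright touching both steel walls, and leave it there. Only push it with the fingers: do not lift or tip it at any time, and leave the glass shaker and the two steel ring cutters where they stand.

Things in the scene. Friction and masses are not known exactly. Their poses are not given: they have to be found in the camera images.
- cream_tub: Round white tub, loose, 0.25 to 0.5 kg, its wide lid fixed on. Origin: centre of its underside, z up. 83 mm high; the lid rim is the widest part, 145 mm across, 69 to 83 mm above the table; below it the wall tapers from 136 to 120 mm across. It starts inside the stop's angle, 25 to 75 mm from home along the stop's -x and 120 to 190 mm along its +y.
- corner_stop: L-shaped sheet-steel stop screwed to the table: two upright walls, 78 mm high, 4 mm thick, at right angles. Origin: on the table, where the tub's centre stands when home. x points to the long back wall (inner face x = 73.5 mm, from y = 202 mm to the corner at y = -73.5 mm); the short side wall's inner face is y = -73.5 mm, from x = -72 mm to the corner; z up. Low feet outside only.
- shaker: Bystander: glass spice shaker with a black cap, 45 mm across, 105 mm high, loose. Origin: centre of its underside.
- cutter_small: Bystander: plain steel ring cutter, 52 mm across, 34 mm high, loose. Origin: centre of its underside.
- cutter_big: Bystander: plain steel ring cutter, 70 mm across, 34 mm high, loose. Origin: centre of its underside.

How it is judged:
By the outcome, as a careful person would: the job done as asked, in the order asked, and still so for the second after the job is handed in, with the robot touching nothing.
It also fails if it takes over 48 s, if anything falls off the work surface, if the arm or the gripper's body presses on something with over 40 N, if the wrist force passes 120 N, or if a joint passes its speed limit or range.

### The arm

A 6-joint arm with a two-finger parallel gripper is mounted at the origin on a cart in front of the work surface, level with it; the furniture and walls round the work are solid. World frame = base frame: x ahead of the robot, y to its left, z up, the work surface at z = 0. Lengths are in m, angles in degrees, forces in N, time in s.
With the tool pointing down it reaches from about 0.375 to 0.75 m from the base axis. Payload 9 kg.
Tool frame: the origin (TCP) lies where the fingers leave the gripper's body, on its centre line; the fingertips stand 73 mm ahead of it and the grasp point (between the pads) lies 54 mm ahead of it (robot.tip_reach is the distance from the TCP to the fingertips, in m); z points along the fingers, y is the direction in which the jaws open and shut (so a half turn about z gives the same grasp; the last joint's range is limited). The gripper opens to 85 mm and grips with 20 to 120 N. Pads are 22 mm wide; open, the fingers measure 114 mm over their backs; the gripper's body (76 mm by 85 mm) begins 54 mm behind the grasp point. The pads swing forward as they close: fully open they stand 13 mm farther back than shut.
Start: joints at [-85.182, 5.964, 5.575, 89.605, 0, 77.527], TCP at [0.178, -0.573, 0.304] pointing down, gripper open.
Joint ranges: [-171.21, 171.21], [-48.23, 106.86], [-62.78, 66.21], [-105.2, 120.99], [-86.42, 89.51], [-180, 180]. Speed limits (degrees/s): [127.2, 127.2, 147.25, 180, 180, 180].

### API

Orientations are given as [roll, pitch, yaw] about the fixed x, y, z axes, in that order (R = Rz(yaw) Ry(pitch) Rx(roll)).
In Python, from plant import robot gives the robot as it stands. Calls block until the motion is done:
- robot.move_pose(position, orientation): joint-space move of the TCP to a pose.
- robot.line_to(position, vel=0.15, rotation=None, guard=None): straight line of the TCP; rotation=None keeps the orientation; vel is the mean speed in m/s. With guard (N) it stops when the force on the tool has changed by that much, and returns True; else False.
- robot.goto_joints(angles): joint-space move.
- robot.set_gripper(opening): finger opening in m; the grip force is fixed at half the most; returns when the fingers have stopped.
- robot.pause(seconds).
- robot.ik(position, orientation): joint angles nearest the present ones, or None.
- robot.observe(): the state.
- robot.grab_frame(name): name is "side" or "top"; returns the picture (480x640x3 uint8, blue, green, red); there is no depth.
- robot.get_calibration(name): a dict with "vertical_fov" (degrees; the focal length in pixels is half the picture's height over the tangent of half this angle, whatever the lens; pixels are square), "cx", "cy" (the principal point, pixels), "rvec" (rotation vector, rad) and "tvec" (3), from world to camera coordinates, as OpenCV has them. Camera axes: x right, y down, z forward; pixel columns grow to the right and rows downward; lengths in m; the calibration is good to about 2 mm. A picture is of the moment at which its call begins. get_calibration takes no time and is no camera call.
A pose or a line that the arm cannot do raises robot.IKError and nothing moves.
- robot.job_done(): hands the job in, once; it reports no verdict.
The state is a dict: "time": time; "q": joint angles; "qvel": joint speeds; "joint_torque": joint torques, N m; "tool_pos": TCP position; "tcp_rot": TCP orientation; "ft_force": force on the tool from outside, world axes, zero at the start; "torque": the same for the moment, N m; "gripper_width": finger opening in m.
Only numpy, scipy, OpenCV 4.12 (cv2) and the standard library are available. Lean on these libraries where they do the work, as an engineer would, in place of code of your own. Each camera call takes 0.05 s, during which the arm holds its last target.

## Working session

There is one attempt and no reset: what is moved stays moved. The work goes in short steps, each a Python script; the robot and the scene stay as the last script left them, time stands still between calls to the robot, and variables do not carry over. Pictures are saved under pics/ and viewed, and the job is handed in when it is done.

```bash
ls; mkdir -p pics; python3 - <<'E'
from plant import robot
import cv2
for n in("side","top"):
    cv2.imwrite(f"pics/{n}0.png",robot.grab_frame(n)); print(n,robot.get_calibration(n))
o=robot.observe();print(o["time"],o["tool_pos"],o["tcp_rot"],o["gripper_width"])
E
```

```text
pics
side {'vertical_fov': 44.645683440290014, 'cx': 313.6303341552106, 'cy': 248.26655440948926, 'rvec': array([ 0.30256505, -2.65587342,  1.38106731]), 'tvec': array([0.49105223, 0.13052417, 0.92516701])}
top {'vertical_fov': 54.583903750848165, 'cx': 319.53234672906564, 'cy': 240.0654747321805, 'rvec': array([ 2.12457975, -2.09525105,  0.21479783]), 'tvec': array([-0.08037545,  0.52648448,  0.7725045 ])}
0.1 [ 0.17832695 -0.57266277  0.30319746] [-1.79932632e+02 -1.34097859e-02  1.72927865e+01] 0.08528955631361965
```

View pics/side0.png

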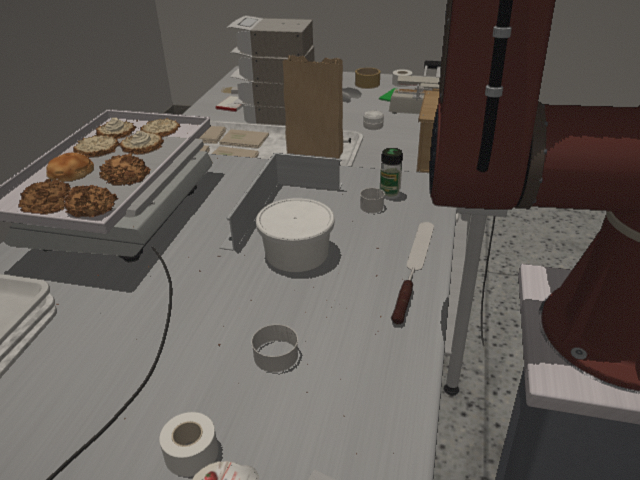

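View pics/top0.png

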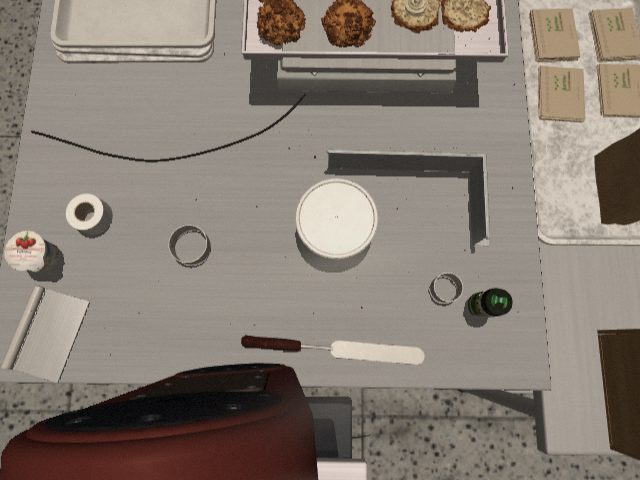

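```bash
cat > h.py <<'E'
import numpy as np,cv2
from plant import robot
def ray(n,u,v,z):
    c=robot.get_calibration(n);R=cv2.Rodrigues(c["rvec"])[0];f=240/np.tan(np.radians(c["vertical_fov"]/2))
    d=R.T@np.array([(u-c["cx"])/f,(v-c["cy"])/f,1]);o=-R.T@c["tvec"]
    return o+d*(z-o[2])/d[2]
def proj(n,P):
    c=robot.get_calibration(n);f=240/np.tan(np.radians(c["vertical_fov"]/2))
    K=np.array([[f,0,c["cx"]],[0,f,c["cy"]],[0,0,1.]])
    return cv2.projectPoints(np.array(P,float).reshape(-1,3),c["rvec"],c["tvec"],K,None)[0][:,0]
E
python3 - <<'E'
import cv2
a=cv2.imread("pics/top0.png")[140:330,290:530];cv2.imwrite("pics/topc.png",cv2.resize(a,None,fx=3.3,fy=3.15,interpolation=2) if 0 else cv2.resize(a,None,fx=3,fy=3,interpolation=cv2.INTER_CUBIC))
a=cv2.imread("pics/side0.png")[130:290,220:420];cv2.imwrite("pics/sidec.png",cv2.resize(a,None,fx=3,fy=3,interpolation=cv2.INTER_CUBIC))
E
```

```text
(no output)
```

View pics/topc.png

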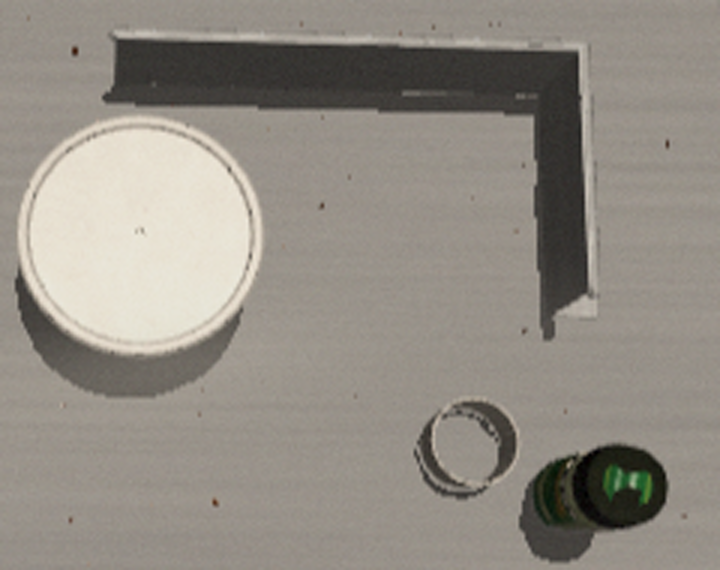

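View pics/sidec.png

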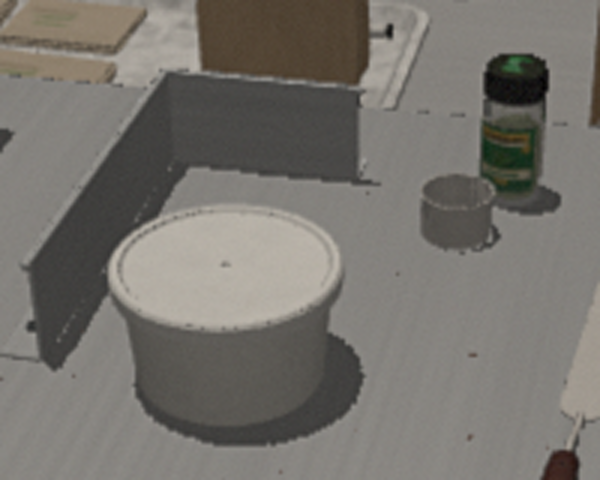

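```bash
python3 - <<'E'
from h import *
T=lambda u,v,z:ray("top",290+u/3-.33,140+v/3-.33,z)
S=lambda u,v,z:ray("side",220+u/3-.33,130+v/3-.33,z)
A=T(115,40,.078);C=T(580,51,.078);D=T(588,295,.078)
print("wall",A,C,D,np.linalg.norm(A-C),np.linalg.norm(C-D),np.degrees(np.arctan2(*(A-C)[:2])),np.degrees(np.arctan2(*(D-C)[[1,0]])))
print("side wall", S(27,267,.078),S(168,72,.078),S(359,90,.078))
print("tub",T(140,230,.083),T(18,235,.075),T(263,235,.075),T(140,115,.08),S(225,265,.083))
print("small",T(476,442,.034),S(457,184,.034)); print("shaker",T(627,488,.105),S(516,62,.105))
print("big",ray("top",189,245,.034))
im=cv2.imread("pics/top0.png");g=im[175:265,290:385].min(2)>195
n,l,s,c=cv2.connectedComponentsWithStats(g.astype(np.uint8));k=1+s[1:,4].argmax();print(s[k])
cc,_=cv2.minEnclosingCircle(np.argwhere(l==k)[:,::-1].astype(np.float32));print(cc,_,ray("top",cc[0]+290,cc[1]+175,.078))
E
```

```text
wall [ 0.6828057  -0.08614645  0.078     ] [ 0.67939882 -0.36406953  0.078     ] [ 0.53017537 -0.36000244  0.078     ] 0.27794395440265746 0.14927886492864337 0.7023165110671403 178.43879095280266
side wall [ 0.68415675 -0.07506765  0.078     ] [ 0.67776124 -0.35512506  0.078     ] [ 0.53234559 -0.35256676  0.078     ]
tub [ 0.56404921 -0.10177345  0.083     ] [ 0.56219918 -0.03082025  0.075     ] [ 0.56411496 -0.17379513  0.075     ] [ 0.63503013 -0.10138791  0.08      ] [ 0.56226772 -0.09394559  0.083     ]
small [ 0.44944571 -0.30394878  0.034     ] [ 0.45202669 -0.30710319  0.034     ]
shaker [ 0.41780581 -0.36503506  0.105     ] [ 0.42118025 -0.36327     0.105     ]
big [0.51950258 0.1646884  0.034     ]
[   6    8   81   74 4261]
(46.150001525878906, 43.0) 40.16254806518555 [ 0.56237188 -0.10161996  0.078     ]
```

```bash
cat >> h.py <<'E'
from scipy.spatial.transform import Rotation as Ro
def ori(u,t,s=1):
    u=np.array([u[0],u[1],0.])/np.hypot(u[0],u[1]);t=np.radians(t)
    z=np.cos(t)*np.array([0,0,-1.])+np.sin(t)*u
    y=s*np.cross([0,0,1.],u);x=np.cross(y,z)
    return Ro.from_matrix(np.c_[x,y,z]).as_euler('xyz',degrees=True)
tub=np.array([.563,-.1005]);D=np.array([.0436,-.187]);u=D/np.linalg.norm(D)
E
python3 - <<'E'
from h import *
print(robot.tip_reach,u)
def ch(n,p,o): 
    q=robot.ik(p,o);print(n,None if q is None else np.round(q))
for s in(1,-1):
    o=ori(u,28,s)
    for b in(.14,.085,-.1):
        p=tub-b*u; ch(("A",s,b),[*p,.09],o)
    ch("Ahi",[*(tub-.14*u),.25],o)
    h=tub+D
    for uu in([0,-1],[1,0],[1,-1]):
        uu=np.array(uu)/np.linalg.norm(uu);ch((s,uu),[*(h-.075*uu),.11],ori(uu,0,s))
E
```

```text
0.0726 [ 0.22706498 -0.97387961]
('A', 1, 0.14) [  1.  -3. -29.  58. -27.  77.]
('A', 1, 0.085) [ -5.  -4. -31.  55. -27.  70.]
('A', 1, -0.1) [-23.   0. -27.  46. -22.  51.]
Ahi [  1. -10. -18.  75. -27.  77.]
(1, array([ 0., -1.])) [-31.  16.  -3.  71.   0.  59.]
(1, array([1., 0.])) [-41.  10. -10.  70.   0. -41.]
(1, array([ 0.70710678, -0.70710678])) [-35.   9. -11.  70.   0.  10.]
('A', -1, 0.14) [   1.   -3.  -29.   58.  -27. -103.]
('A', -1, 0.085) [  -5.   -4.  -31.   55.  -27. -110.]
('A', -1, -0.1) [ -23.    0.  -27.   46.  -22. -129.]
Ahi [   1.  -10.  -18.   75.  -27. -103.]
(-1, array([ 0., -1.])) [ -31.   16.   -3.   71.    0. -121.]
(-1, array([1., 0.])) [-41.  10. -10.  70.   0. 139.]
(-1, array([ 0.70710678, -0.70710678])) [ -35.    9.  -11.   70.    0. -170.]
```

```bash
python3 - <<'E'
from h import *
o=ori(u,28)
robot.move_pose([*(tub-.14*u),.22],o)
robot.line_to([*(tub-.125*u),.09],vel=.12)
robot.line_to([*(tub-.095*u),.09],vel=.06,guard=4)
s=robot.observe();print(s["time"],s["tool_pos"],s["ft_force"],s["gripper_width"])
for n in("side","top"): cv2.imwrite(f"pics/{n}1.png",robot.grab_frame(n))
a=cv2.imread("pics/side1.png")[130:290,220:420];b=cv2.imread("pics/top1.png")[130:290,240:440]
cv2.imwrite("pics/c1.png",cv2.resize(np.vstack([a,b]),None,fx=1.85*1,fy=1.85))
cv2.imwrite("pics/c1.png",cv2.resize(np.hstack([a,b]),None,fx=2,fy=2,interpolation=2))
E
```

```text
4.4417 [ 0.54133231 -0.00820574  0.08994935] [0.26505363 0.23663763 0.42471439] 0.08535500643394099
```

View pics/c1.png

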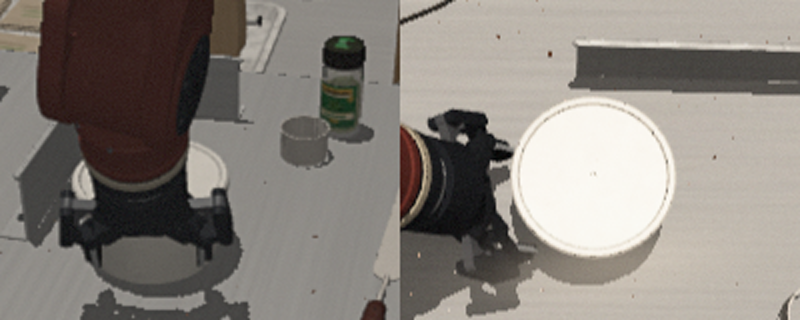

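```bash
python3 - <<'E'
from h import *
L=np.linalg.norm(D)
print(robot.line_to([*(tub-(.085)*u),.09],vel=.03,guard=6));s=robot.observe();print(s["ft_force"])
print(robot.line_to([*(tub+(L-.085-.015)*u),.09],vel=.04,guard=8))
s=robot.observe();print(s["time"],s["tool_pos"],s["ft_force"])
for n in("side","top"): cv2.imwrite(f"pics/{n}2.png",robot.grab_frame(n))
a=cv2.imread("pics/side2.png")[130:290,220:420];b=cv2.imread("pics/top2.png")[130:290,330:530]
cv2.imwrite("pics/c2.png",cv2.resize(np.hstack([a,b]),None,fx=2,fy=2,interpolation=2))
E
```

```text
False
[-0.47577896 -0.91233658  0.83690182]
False
9.6 [ 0.58389228 -0.19007208  0.08999431] [-0.65267986  1.91448234 -0.67505624]
```

View pics/c2.png

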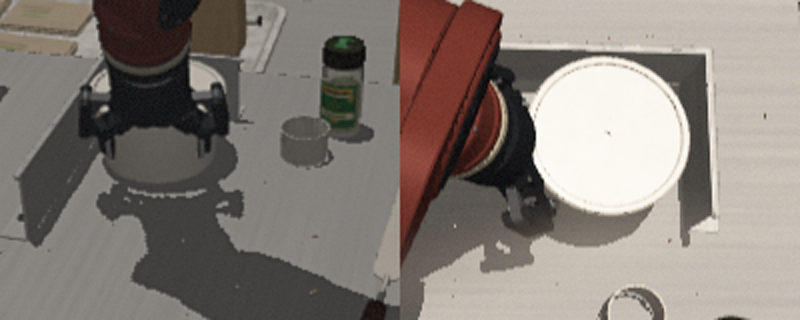

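```bash
python3 - <<'E'
from h import *
t=ray("top",433.3,196.3,.083)[:2];print(t, tub+D-t)
g=(cv2.imread("pics/top2.png")[150:245,390:480].min(2)>190).astype(np.uint8)
n,l,s,c=cv2.connectedComponentsWithStats(g);k=1+s[1:,4].argmax();print(s[k]);print(ray("top",390+s[k][0]+s[k][2]/2-.5,150+s[k][1]+s[k][3]/2-.5,.078))
E
```

```text
[ 0.60253134 -0.27112828] [ 0.00406866 -0.01637172]
[   5    9   80   78 4831]
[ 0.6019272  -0.27439419  0.078     ]
```

```bash
python3 - <<'E'
from h import *
p=np.array([.58389,-.19007])
print(robot.line_to([*(p+[.0022,-.009]),.09],vel=.02,guard=6));print(robot.observe()["ft_force"])
robot.line_to([*(p-.03*u),.09],vel=.08)
robot.line_to([*(p-.04*u),.16],vel=.12)
robot.set_gripper(0.0)
h=tub+D; d=np.array([1,-1])/2**.5
robot.move_pose([*(h-.13*d),.16],ori(d,0))
robot.line_to([*(h-.12*d),.107],vel=.1,guard=8)
s=robot.observe();print(s["time"],s["tool_pos"],s["ft_force"])
for n in("side","top"): cv2.imwrite(f"pics/{n}3.png",robot.grab_frame(n))
a=cv2.imread("pics/side3.png")[130:290,220:420];b=cv2.imread("pics/top3.png")[130:290,330:530]
cv2.imwrite("pics/c3.png",cv2.resize(np.hstack([a,b]),None,fx=2,fy=2,interpolation=2))
E
```

```text
False
[-0.57314526  0.26155487  0.82402606]
13.925 [ 0.5219122  -0.20250994  0.10729207] [-0.15435404  0.02360017  0.35576603]
```

View pics/c3.png

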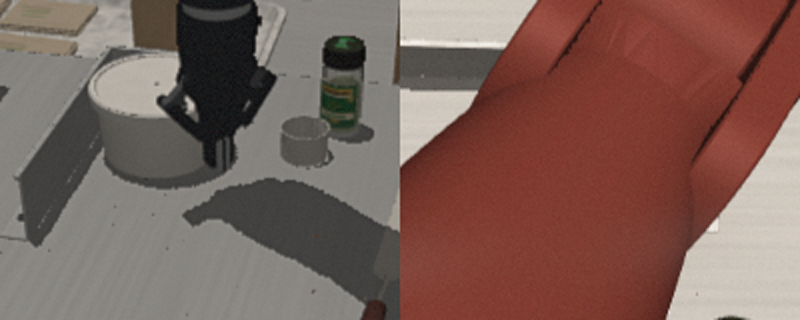

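```bash
python3 - <<'E'
from h import *
h=tub+D; d=np.array([1,-1])/2**.5
print(robot.line_to([*(h-.09*d),.107],vel=.04,guard=5))
s=robot.observe();print(s["time"],s["tool_pos"],s["ft_force"])
for b in np.arange(.087,.069,-.003):
    r=robot.line_to([*(h-b*d),.107],vel=.02,guard=6)
    s=robot.observe();print(r,round(b,3),np.linalg.norm(s["tool_pos"][:2]-h),s["ft_force"].round(2),s["time"])
    if r or np.hypot(*s["ft_force"][:2])>7:break
for n in("side","top"): cv2.imwrite(f"pics/{n}4.png",robot.grab_frame(n))
a=cv2.imread("pics/side4.png")[130:290,220:420];b=cv2.imread("pics/top4.png")[130:290,330:530]
cv2.imwrite("pics/c4.png",cv2.resize(np.hstack([a,b]),None,fx=2,fy=2,interpolation=2))
E
```

```text
False
14.925 [ 0.54292538 -0.22379884  0.10691839] [-0.56811875 -0.17855799  0.22002013]
False 0.087 0.08704789386468194 [-0.2   0.62  0.02] 15.225
False 0.084 0.08389890437358939 [-1.41  1.18 -1.04] 15.525
True 0.081 0.08351364913702394 [-0.03 -0.25  0.72] 15.7333
```

View pics/c4.png

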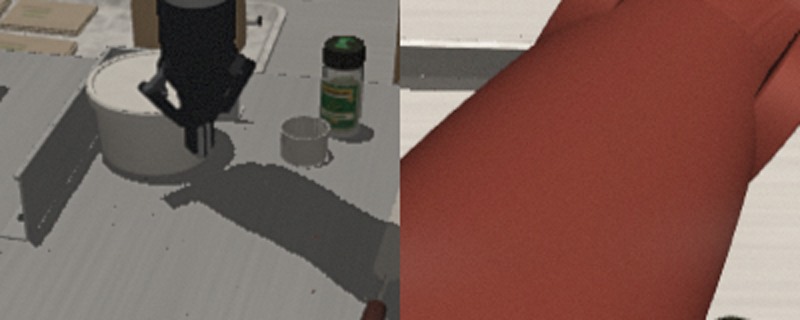

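```bash
python3 - <<'E'
from h import *
h=tub+D; d=np.array([1,-1])/2**.5
for b in np.arange(.082,.069,-.002):
    r=robot.line_to([*(h-b*d),.107],vel=.01,guard=8)
    s=robot.observe();print(r,round(b,3),(s["tool_pos"][:2]-h).round(4),s["ft_force"].round(2),s["time"])
    if r or np.hypot(*s["ft_force"][:2])>6:break
E
```

```text
False 0.082 [-0.0589  0.0586] [-4.36  2.48 -0.03] 16.2333
True 0.08 [-0.0591  0.0584] [ 0.65 -0.46 -0.26] 16.4583
```

```bash
python3 - <<'E'
from h import *
h=tub+D; d=np.array([1,-1])/2**.5
robot.line_to([*(h-.12*d),.107],vel=.1)
robot.line_to([*(h-.15*d),.2],vel=.15)
robot.move_pose([.44,-.05,.2],ori([0,-1],0))
s=robot.observe();print(s["time"])
for n in("side","top"): cv2.imwrite(f"pics/{n}5.png",robot.grab_frame(n))
a=cv2.imread("pics/side5.png")[130:260,220:370];b=cv2.imread("pics/top5.png")[140:270,370:520]
cv2.imwrite("pics/c5a.png",cv2.resize(a,None,fx=4,fy=4,interpolation=2))
cv2.imwrite("pics/c5.png",cv2.resize(b,None,fx=4,fy=4,interpolation=2))
E
```

```text
18.7
```

View pics/c5.png

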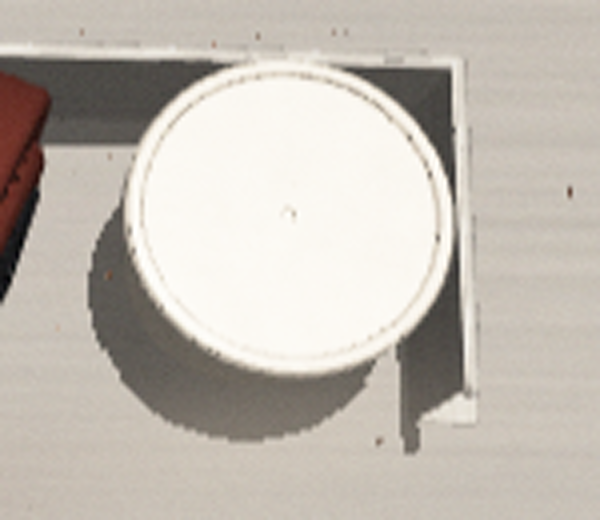

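View pics/c5a.png

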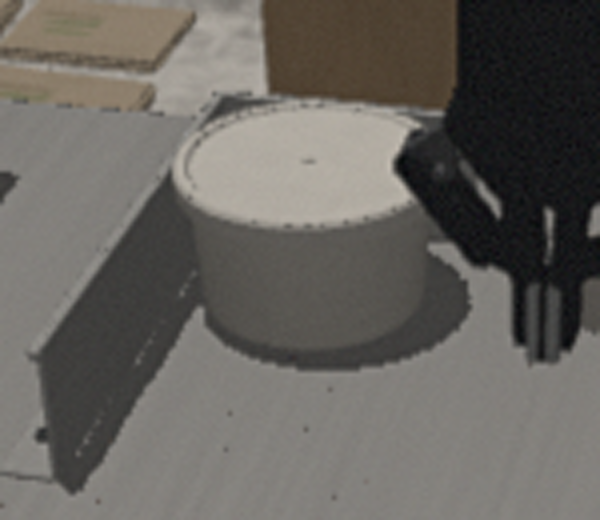

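```bash
cat > push.py <<'E'
from h import *
def push(d,g=8):
    h=tub+D; d=np.array(d)/np.linalg.norm(d)
    robot.move_pose([*(h-.125*d),.17],ori(d,0))
    robot.line_to([*(h-.115*d),.107],vel=.12,guard=8)
    robot.line_to([*(h-.09*d),.107],vel=.04,guard=6)
    r=robot.line_to([*(h-.074*d),.107],vel=.008,guard=g)
    s=robot.observe();print(r,-(s["tool_pos"][:2]-h)@d,s["ft_force"].round(2),s["time"])
    robot.line_to([*(h-.115*d),.107],vel=.06)
    robot.line_to([*(h-.125*d),.17],vel=.15)
E
python3 - <<'E'
from push import *
push([-.0192,-1])
push([1,-.0192])
robot.move_pose([.44,-.05,.22],ori([0,-1],0))
s=robot.observe();print(s["time"])
for n in("side","top"): cv2.imwrite(f"pics/{n}6.png",robot.grab_frame(n))
a=cv2.imread("pics/side6.png")[130:260,220:370];b=cv2.imread("pics/top6.png")[140:270,370:520]
cv2.imwrite("pics/c6a.png",cv2.resize(a,None,fx=4,fy=4,interpolation=2))
cv2.imwrite("pics/c6.png",cv2.resize(b,None,fx=4,fy=4,interpolation=2))
for n in (5,6):
    g=(cv2.imread(f"pics/top{n}.png")[160:240,395:490].astype(int))
    # lid mark centre: darkest point near lid centre
    sub=cv2.resize(g.min(2)[20:45,35:60].astype(np.float32),None,fx=1,fy=1);w=np.clip(np.median(sub)-sub-3,0,None);yy,xx=np.indices(sub.shape);print((xx*w).sum()/w.sum()+430,(yy*w).sum()/w.sum()+180)
E
```

```text
True 0.08195525300381266 [-0.06  1.16  0.38] 22.2583
True 0.08103642561757707 [-0.44  0.4   0.74] 27.85
30.8083
442.32338308457713 192.61194029850748
444.04 192.72
```

View pics/c6.png

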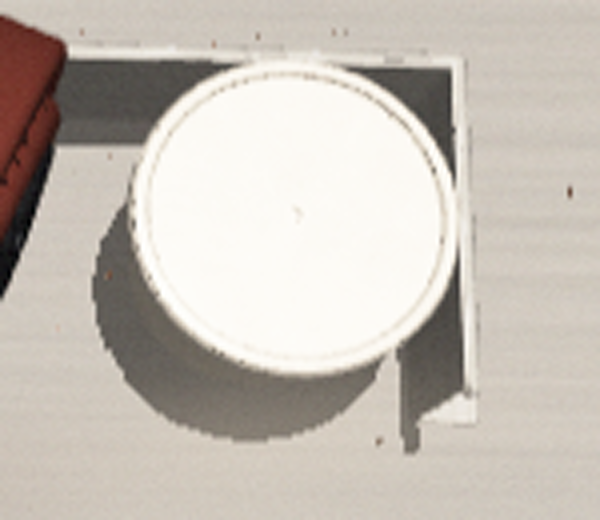

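View pics/c6a.png

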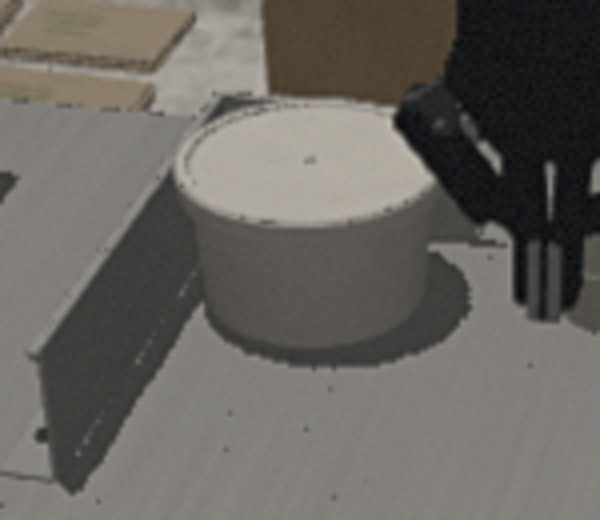

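```bash
python3 - <<'E'
from push import *
push([-.0192,-1])
robot.move_pose([.44,-.05,.22],ori([0,-1],0))
s=robot.observe();print(s["time"])
for n in("side","top"): cv2.imwrite(f"pics/{n}7.png",robot.grab_frame(n))
a=cv2.imread("pics/side7.png")[130:260,220:370];b=cv2.imread("pics/top7.png")[140:270,370:520]
cv2.imwrite("pics/c7.png",cv2.resize(b,None,fx=4,fy=4,interpolation=2))
cv2.imwrite("pics/c7f.png",robot.grab_frame("top"))
E
```

```text
True 0.0819798135589953 [0.24 0.25 1.05] 34.3917
36.5167
```

View pics/c7.png

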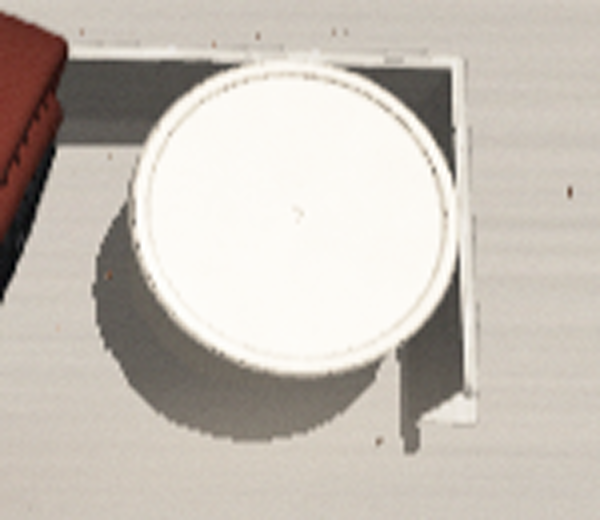

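View pics/side7.png

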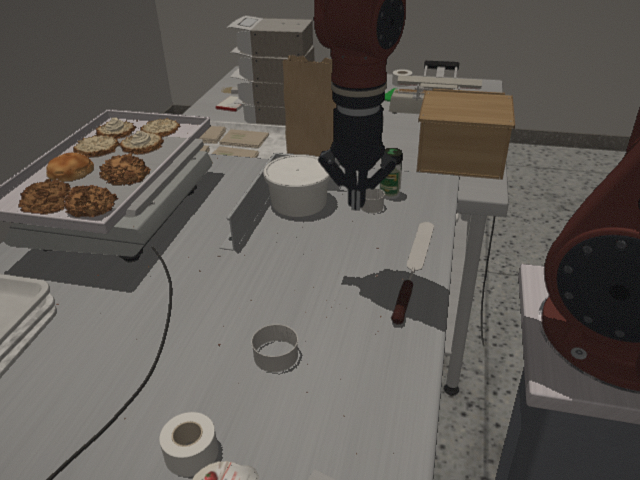

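View pics/c7f.png

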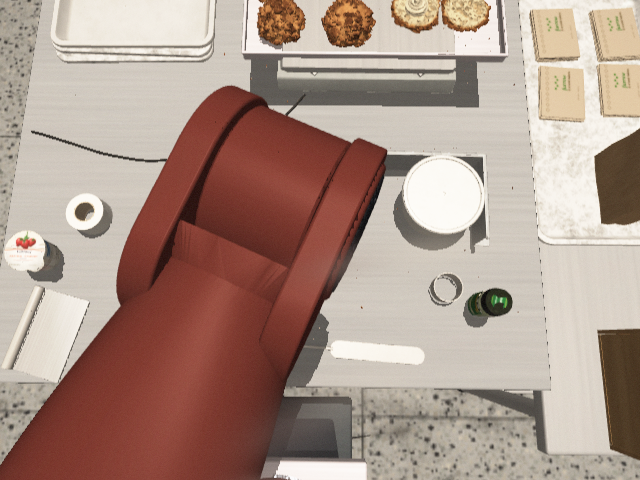

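```bash
python3 -c "
from plant import robot
robot.job_done()"
```

```text
the job is handed in; nothing more can be done
```

The cream tub is in the corner of the steel stop, upright and touching both walls as far as the cameras and push forces show. I handed the job in at about 36.6 s, with the arm clear of everything.

**How it was pushed:** I pushed the tub most of the way low down, with the open fingers tilted under the lid. I finished with slow pushes at lid-rim height using the closed fingers: one towards the corner, one towards the side wall, one towards the back wall, and one more towards the side wall.

**First check failed:** after the first push into the corner, the picture showed the tub close to both walls. The later push towards the side wall moved it about 3 mm more, so it had not been home at that point.

**Final checks:**
- **Position:** the last push stopped hard at the 8 N limit, 82.0 mm from the estimated home point, the same as the earlier push that way. The lid mark did not move in the picture.
- **Contact:** in the top view the lid rim meets both inner wall edges with no visible gap. One pixel is about 1.8 mm, so a gap smaller than that would not show.
- **Bystanders:** the shaker and both ring cutters appear where they started. The big cutter was hidden in the last top view, so I checked it only from the side camera.

**Camera disagreement:** the two cameras gave y positions up to about 10 mm apart for the tub and the stop. I relied on the distance between the tub and the stop, where they agreed to about 2 mm.

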